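# Centre the tippy hand-gel bottle on its stand

### The arm

A 6-joint arm with a two-finger parallel gripper is mounted at the origin on the work surface. World frame = base frame: x ahead of the robot, y to its left, z up, the work surface at z = 0. Lengths are in mm, angles in rad, forces in N, time in s.
With the tool pointing down it reaches from about 275 to 1000 mm from the base axis. Payload 8.4 kg.
Tool frame: the origin (TCP) lies at the very end of the fingers, on their centre line; the grasp point (between the pads) lies 19 mm behind it (r.pinch_z is the distance from the TCP to the grasp point, in mm); z points along the fingers, y is the direction in which the jaws open and shut (so a half turn about z gives the same grasp; the last joint's range is limited). The gripper opens to 85 mm and grips with 20 to 120 N. Pads are 22 mm wide; open, the fingers measure 114 mm over their backs; the gripper's body (76 mm by 85 mm) begins 54 mm behind the grasp point. The pads swing forward as they close: fully open they stand 13 mm farther back than shut.
Start: joints at [-1.313, 0.353, 1.633, -0, 1.155, -0.002], TCP at [160.553, -604.029, 208.081] pointing down, gripper open.
Joint ranges: [-2.63, 2.63], [-0.92, 2.1], [0.06, 2.66], [-1.3, 4.44], [0, 2.69], [-3.02, 3.02]. Speed limits (rad/s): [2.22, 2.22, 2.79, 3.14, 3.14, 3.14].

### API

Orientations are given as [roll, pitch, yaw] about the fixed x, y, z axes, in that order (R = Rz(yaw) Ry(pitch) Rx(roll)).
In Python, from rig import r, optics gives the robot as it stands.
- The arm moves only by the shell command python3 -m creep 'ROWS' [FORCE]. ROWS is JSON, a list of rows, each an object with "dp": the shift along the tool's x, y, z in mm, a list of three; "angular": the turn, a rotation vector about the tool's x, y, z in rad, a list of three; "fingers": the finger opening in mm, from 0 to 85.4. In form: [{"dp": [dx, dy, dz], "angular": [wx, wy, wz], "fingers": fingers}, ...]. A call has 1 to 5 rows; each row is the pose to reach, as a shift and turn from the pose commanded when the call began, along the tool's axes at that moment; what a row does not reach only later rows make up. A row lasts 1/12 s, in which the tool goes at most 41.7 mm and 7.16 degrees, less where a joint would pass 70% of its speed; a pose out of reach is approached as far as the arm can. A call with a gripper value outside its range is refused whole. The fingers move at their own pace and stop on an object; FORCE is the grip in N (left out, the last holds). Time passes only in rows, so rows that repeat a pose let the fingers close. It gives the time, the measured TCP pose, the force and the opening at its end, in the units of the state.
- r.sense(): the state, without advancing time (a new reading comes with each control period).
- optics.grab_frame(name): name is "scene" or "top" or "wrist"; returns the picture (400x640x3 uint8, blue, green, red); there is no depth.
- optics.camera_params(name): a dict with "fx", "fy", "cx", "cy" (pixels), "eye" and "rotation" of the camera in the world; the wrist camera has in their place "T_tool_cam" (4x4, takes a point from camera to tool coordinates, whose origin is the TCP and whose axes are the flange's). Camera axes: x right, y up, looking along -z (the intrinsics and any distortion apply to the point x, -y, -z); pixel columns grow to the right and rows downward; lengths in mm; the calibration is good to about 2 mm. A picture is of the moment at which its call begins: read the wrist's pose just before it. camera_params takes no time and is no camera call.
- r.sign_off(): hands the job in, once; it reports no verdict.
The state is a dict: "clock": time; "qpos": joint angles; "qvel": joint speeds; "joint_efforts": joint torques, N m; "eef_pos": TCP position; "tcp_rot": TCP orientation; "contact_force": force on the tool from outside, world axes, zero at the start; "wrist_torque": the same for the moment, N m; "opening": opening from 0.0 (shut) to 1.0 (fully open).
Only numpy, scipy, OpenCV 4.12 (cv2) and the standard library are available. Lean on these libraries where they do the work, as an engineer would, in place of code of your own. Each camera call takes 0.05 s, during which the arm holds its last target.

### The job

One of the two small hand-gel bottles has been left standing close to the edge of its little round stand and could fall off. Using only light touches of the fingertips or the outside of the fingers, nudge it gently across until it stands upright and centred on the same stand, then leave it alone. Do not grip, lift or topple it, and do not disturb the other bottle or the other things on the shelf.

Things in the scene. Friction and masses are not known exactly. Their poses are not given: they have to be found in the camera images.
- bottle: the off-centre one of two equal white pump bottles: loose, 70 to 120 g, easily tipped, 65 mm tall. Origin: centre of its foot's underside; z up. Foot 30 mm across; belly, its widest part, 48 mm across from 10 to 16 mm above the foot, tapering to 22 mm at 41 mm; pump head 23 mm across at the top, its stub nozzle (own +x) ends 18.5 mm off axis. Pushed slowly at the belly it slides; higher or fast, it tips.
- stand_a_top (a point): centre of the top face of the round stand that this bottle stands on: fixed to the shelf, to the robot's left or right; a flat dark steel disc 84 mm across, 6 mm thick, no rim, its top 50 mm above the shelf, on a 32 mm post. The centred bottle has its origin here. The yaw means nothing.
- bottle_ok: the twin bottle, same size and origin, already centred on a second, equal stand on the other side: to be left alone. The bystanders between and beside the two stands are lower than the stands' tops.
- counter: small steel tally counter lying on the shelf between the stands, 48 mm across, 32 mm high; bystander, origin under its centre
- tin: round flat tin between the stands, 62 mm across, 22 mm high; bystander, origin under its centre
- roller: lint roller lying at the back, 200 mm long, 48 mm high; bystander, origin under its middle
- tape: roll of clear tape lying flat near the robot, 76 mm across, 20 mm high; bystander, origin under its centre
- maskbox: paper box of masks on the left, 100 x 190 x 86 mm; bystander, origin under its centre
- thermo: white stick thermometer lying on the right, 180 mm long, 18 mm high; bystander, origin under its body's middle

How it is judged (in metres and radians):
At the end, for the whole second after the job is handed in: The bottle stands upright (within 0.06 rad) and at rest on its own stand, its foot's centre within 7 mm of the stand's centre, and its twin still stands upright within 10 mm of where it was (horizontal distance between bottle and stand_a_top below 0.007 m and z of bottle in the frame of stand_a_top between -0.003 and 0.003 m and angle between each of bottle, bottle_ok's own z axis and vertical below 0.06 rad and linear speed of bottle below 0.01 m/s and horizontal distance between bottle_ok and bottle above 0.1 m and distance of bottle_ok from where it was at the start of the episode below 0.01 m); the robot touches nothing.
It fails at once if the bottle is tipped more than 0.35 rad or knocked off its stand (angle between bottle's own z axis and vertical above 0.35 rad or z of bottle in the frame of stand_a_top below -0.01 m).
It fails at once if the bottle is lifted more than 10 mm off its stand (z of bottle in the frame of stand_a_top above 0.01 m).
It fails at once if the bottle is gripped or pushed hard (over 12 N in all) or struck so that it moves faster than 0.3 m/s (contact force between bottle and the arm above 12 N or contact force between bottle and the fingers above 12 N or linear speed of bottle above 0.3 m/s).
It fails at once if the twin bottle is moved more than 10 mm or tipped (distance of bottle_ok from where it was at the start of the episode above 0.01 m or angle between bottle_ok's own z axis and vertical above 0.3 rad).
It fails at once if another loose thing on the shelf is moved more than 20 mm (distance of any of counter, tin, roller, tape, maskbox, thermo from where it was at the start of the episode above 0.02 m).
It also fails if it takes over 48 s, if anything falls off the work surface, if the arm or the gripper's body presses on something with over 40 N, if the wrist force passes 120 N, or if a joint passes its speed limit or range.

## Working session

There is one attempt and no reset: what is moved stays moved. The work goes in short steps, Python scripts to look and compute and a shell command to move; the robot and the scene stay as the last step left them, time stands still between calls to the robot, and variables do not carry over. Pictures are saved under pics/ and viewed, and the job is handed in when it is done.

```bash
ls; mkdir -p pics; python3 - <<'E'
from rig import r, optics
import cv2
s=r.sense(); print(s['clock'],s['eef_pos'],s['tcp_rot'],s['opening'])
for n in("scene","top"):
    cv2.imwrite(f"pics/{n}0.png",optics.grab_frame(n)); print(n,optics.camera_params(n))
print(optics.camera_params("wrist"))
E
```

```text
pics
0.0 [ 160.42467702 -603.51491776  207.35110358] [-3.14015761e+00 -3.71240211e-05  2.59796550e-01] 0.9965528339089863
scene {'fx': 417.27024718130565, 'fy': 417.27024718130565, 'cx': 318.9208777495215, 'cy': 202.44368925195096, 'eye': array([1141.686277  , -257.84176857,  936.04442396]), 'rotation': array([0.63254088, 0.01417371, 1.07090921])}
top {'fx': 477.8405020324053, 'fy': 477.8405020324053, 'cx': 312.86784148057313, 'cy': 197.0762841641806, 'eye': array([ 407.95156302,   15.98060266, 1555.5157404 ]), 'rotation': array([ 0.08886185,  0.004091  , -1.557083  ])}
{'fx': 359.9635532581553, 'fy': 359.9635532581553, 'cx': 322.8303078680091, 'cy': 200.51973757427632, 'T_tool_cam': array([[ 8.47462550e-04,  9.44754141e-01,  3.27778728e-01,
         8.44682123e+01],
       [ 9.99998833e-01, -3.83963147e-04, -1.47877439e-03,
         5.33808560e-01],
       [-1.27122328e-03,  3.27779598e-01, -9.44753364e-01,
        -1.64561105e+02],
       [ 0.00000000e+00,  0.00000000e+00,  0.00000000e+00,
         1.00000000e+00]])}
```

View pics/scene0.png

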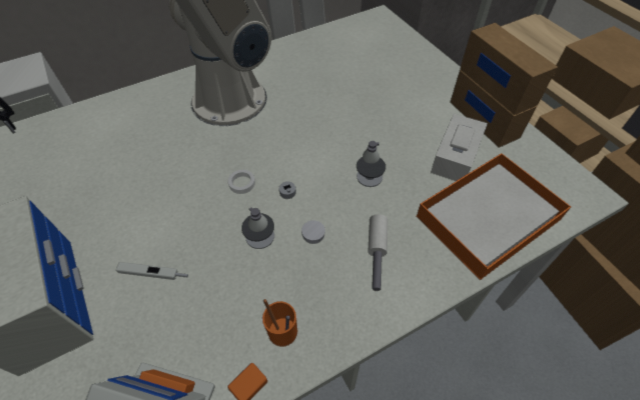

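View pics/top0.png

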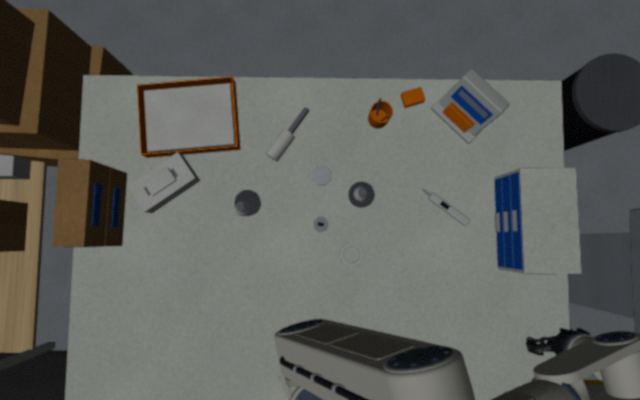

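```bash
cat > h.py <<'E'
import numpy as np, cv2
from scipy.spatial.transform import Rotation as Ro
from rig import r, optics
def cam(n):
    c=optics.camera_params(n)
    if n=="wrist":
        s=r.sense(); T=np.eye(4); T[:3,:3]=Ro.from_euler('xyz',s['tcp_rot']).as_matrix(); T[:3,3]=s['eef_pos']
        M=T@c['T_tool_cam']; return c,M[:3,:3],M[:3,3]
    return c,Ro.from_euler('xyz',c['rotation']).as_matrix(),np.array(c['eye'])
def ray(C,u,v):
    c,R,e=C; return R@np.array([(u-c['cx'])/c['fx'],-(v-c['cy'])/c['fy'],-1.])
def plane(C,u,v,z):
    d=ray(C,u,v); e=C[2]; return e+d*(z-e[2])/d[2]
def proj(C,p):
    c,R,e=C; q=R.T@(np.asarray(p,float)-e); return np.array([c['cx']+c['fx']*q[0]/-q[2], c['cy']-c['fy']*q[1]/-q[2]])
def crop(img,x0,y0,w,h,k,name):
    cv2.imwrite(name,cv2.resize(img[y0:y0+h,x0:x0+w],None,fx=k,fy=k,interpolation=cv2.INTER_CUBIC))
E
python3 - <<'E'
from h import *
im=cv2.imread('pics/top0.png'); a=im[160:230,215:285]; b=im[160:230,325:395]
s=cv2.imread('pics/scene0.png'); c=s[135:205,335:405]; d=s[195:265,225:295]
o=np.vstack([np.hstack([a,b]),np.hstack([c,d])]); cv2.imwrite('pics/z.png',cv2.resize(np.clip(o*1.5,0,255).astype(np.uint8),None,fx=4,fy=4,interpolation=cv2.INTER_CUBIC))
C=cam('top')
for u,v in[(247,203),(361,194)]: print(plane(C,u,v,50))
for u,v in[(369,172),(258,236)]: print(plane(cam('scene'),u,v,50))
E
```

```text
[520.41202016 231.94316542  50.        ]
[ 553.79443955 -128.14988469   50.        ]
[541.54960194 214.01458028  50.        ]
[ 582.43729695 -139.75100418   50.        ]
```

View pics/z.png

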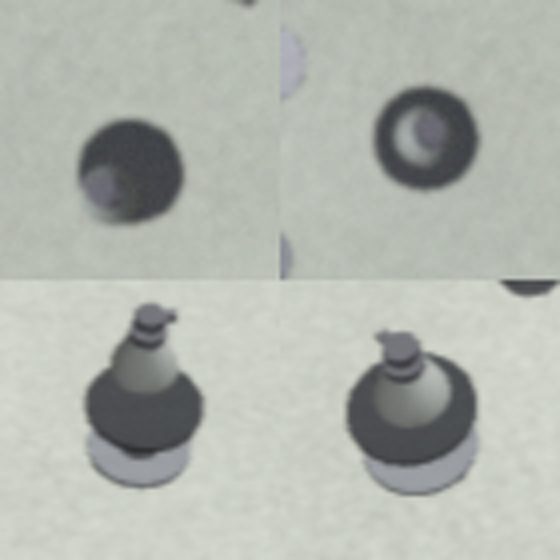

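```bash
python3 - <<'E'
from h import *
im=cv2.imread('pics/top0.png'); C=cam('top')
def fit(g,thr,x0,y0,x1,y1,excl=None):
    m=np.zeros(g.shape,np.uint8); m[y0:y1,x0:x1]=(g[y0:y1,x0:x1]<thr)*255
    cs,_=cv2.findContours(m,cv2.RETR_EXTERNAL,cv2.CHAIN_APPROX_NONE); c=max(cs,key=cv2.contourArea)
    return c[:,0,:]
g=cv2.cvtColor(cv2.resize(im,None,fx=4,fy=4,interpolation=cv2.INTER_CUBIC),cv2.COLOR_BGR2GRAY)
for nm,(x0,y0,x1,y1),ex in[('A',(225,180,270,225),1),('B',(340,172,385,215),0)]:
    p=fit(g,100,x0*4,y0*4,x1*4,y1*4)
    W=np.array([plane(C,(u+.5)/4-.5,(v+.5)/4-.5,50)[:2] for u,v in p])
    if ex:
        c0=np.array([520,232]); d=(W-c0)@np.array([-.7,.7]); W=W[d<18]
    A=np.c_[2*W,np.ones(len(W))]; s=np.linalg.lstsq(A,(W**2).sum(1),rcond=None)[0]
    print(nm,s[:2],np.sqrt(s[2]+s[:2]@s[:2]),len(p))
# bottle A head pixel in crop (104,185)/4 -> 
print('headA',plane(C,215+104/4,160+185/4,115),'headB',plane(C,325+(430-280)/4,160+130/4,115))
# scene
S=cam('scene'); print('head scene A',plane(S,335+150/4,135+(312-280)/4,115))
print('B',plane(S,225+(402-280)/4,195+(340-280)/4,115))
E
```

```text
A [521.72988673 231.72924061] 42.738732190777675 309
B [ 553.38500893 -128.28740592] 42.162398907428624 307
headA [505.46216174 240.51194092 115.        ] headB [ 552.12078361 -126.44491253  115.        ]
head scene A [503.20356774 243.53013064 115.        ]
B [ 552.91558831 -124.02517404  115.        ]
```

```bash
python3 -m creep '[{"dp":[98,-157,0],"angular":[0,0,0],"fingers":24},{"dp":[98,-157,0],"angular":[0,0,0],"fingers":24},{"dp":[98,-157,0],"angular":[0,0,0],"fingers":24},{"dp":[98,-157,0],"angular":[0,0,0],"fingers":24},{"dp":[98,-157,0],"angular":[0,0,0],"fingers":24}]' 20
```

```text
clock: 0.52
eef_pos: [215.0, -422.3, 207.3]
tcp_rot: [-3.138, -0.0, 0.26]
contact_force: [0.3, -0.2, 0.2]
opening: 0.302
```

```bash
M='x'; for i in 1; do python3 -m creep '[{"dp":[98,-157,0],"angular":[0,0,0],"fingers":24},{"dp":[98,-157,0],"angular":[0,0,0],"fingers":24},{"dp":[98,-157,0],"angular":[0,0,0],"fingers":24},{"dp":[98,-157,0],"angular":[0,0,0],"fingers":24},{"dp":[98,-157,0],"angular":[0,0,0],"fingers":24}]'; done
```

```text
clock: 0.93
eef_pos: [268.9, -246.2, 207.6]
tcp_rot: [-3.14, 0.0, 0.26]
contact_force: [0.6, 0.1, 0.5]
opening: 0.28
```

```bash
python3 -m creep '[{"dp":[98,-157,0],"angular":[0,0,0],"fingers":24},{"dp":[98,-157,0],"angular":[0,0,0],"fingers":24},{"dp":[98,-157,0],"angular":[0,0,0],"fingers":24},{"dp":[98,-157,0],"angular":[0,0,0],"fingers":24},{"dp":[98,-157,0],"angular":[0,0,0],"fingers":24}]'
```

```text
clock: 1.35
eef_pos: [324.0, -69.8, 208.2]
tcp_rot: [-3.141, -0.001, 0.261]
contact_force: [0.2, -0.2, -0.8]
opening: 0.282
```

```bash
python3 -m creep '[{"dp":[98,-157,0],"angular":[0,0,0],"fingers":24},{"dp":[98,-157,0],"angular":[0,0,0],"fingers":24},{"dp":[98,-157,0],"angular":[0,0,0],"fingers":24},{"dp":[98,-157,0],"angular":[0,0,0],"fingers":24},{"dp":[98,-157,0],"angular":[0,0,0],"fingers":24}]'
```

```text
clock: 1.77
eef_pos: [379.1, 107.6, 208.3]
tcp_rot: [-3.141, -0.002, 0.262]
contact_force: [0.2, 0.2, 0.4]
opening: 0.283
```

```bash
python3 -m creep '[{"dp":[97,-156,0],"angular":[0,0,0.6],"fingers":24},{"dp":[97,-156,0],"angular":[0,0,0.6],"fingers":24},{"dp":[97,-156,0],"angular":[0,0,0.6],"fingers":24},{"dp":[97,-156,0],"angular":[0,0,0.6],"fingers":24},{"dp":[97,-156,0],"angular":[0,0,0.6],"fingers":24}]'
```

```text
clock: 2.18
eef_pos: [432.2, 282.5, 207.9]
tcp_rot: [-3.141, -0.0, -0.334]
contact_force: [0.3, -1.3, 0.1]
opening: 0.285
```

```bash
python3 -m creep '[{"dp":[0,0,0],"angular":[0,0,0.2],"fingers":24},{"dp":[0,0,0],"angular":[0,0,0.2],"fingers":24},{"dp":[0,0,0],"angular":[0,0,0.2],"fingers":24},{"dp":[0,0,0],"angular":[0,0,0.2],"fingers":24}]'
python3 - <<'E'
from h import *
s=r.sense(); print(s['qpos'],s['eef_pos'],s['tcp_rot'])
cv2.imwrite('pics/w1.png',optics.grab_frame('wrist'))
E
```

```text
clock: 2.52
eef_pos: [431.5, 279.2, 207.7]
tcp_rot: [3.141, 0.0, -0.526]
contact_force: [0.8, -0.3, -0.8]
opening: 0.279
[ 5.71366726e-01  1.80698713e-01  1.86780588e+00 -1.83140133e-05
  1.09381345e+00  2.66858766e+00] [431.46573456 279.16483187 207.74746755] [ 3.14093951e+00  3.15979684e-04 -5.26416301e-01]
```

View pics/w1.png

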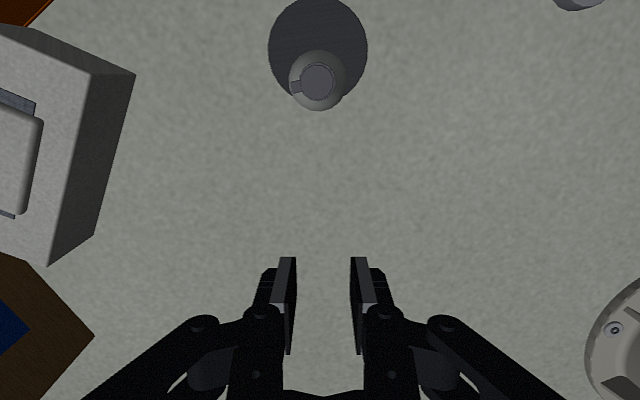

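```bash
python3 - <<'E'
from h import *
im=cv2.imread('pics/w1.png'); C=cam('wrist'); s=r.sense()
g=cv2.cvtColor(im,cv2.COLOR_BGR2GRAY)
crop(im,250,0,140,130,4,'pics/w1z.png')
m=((g<82)*255).astype(np.uint8); m[125:]=0; m[:,:250]=0; m[:,390:]=0
p=max(cv2.findContours(m,cv2.RETR_EXTERNAL,cv2.CHAIN_APPROX_NONE)[0],key=cv2.contourArea)[:,0,:]
p=p[(p[:,1]>1)&(p[:,1]<72)]
def circ(p,z,du=0):
    W=np.array([plane(C,u,v,z)[:2] for u,v in p]); A=np.c_[2*W,np.ones(len(W))]; q=np.linalg.lstsq(A,(W**2).sum(1),rcond=None)[0]
    return q[:2],np.sqrt(q[2]+q[:2]@q[:2])
print('disc',circ(p,50))
print('head',plane(C,318,82,115))
print([ (g[60+i,285:360:3]).tolist() for i in(20,30,40)])
E
```

```text
disc (array([523.43833253, 229.83303059]), np.float64(40.8595301004926))
head [502.83482542 240.48022481 115.        ]
[[49, 65, 109, 119, 56, 51, 78, 74, 72, 74, 73, 75, 75, 73, 73, 74, 60, 51, 57, 54, 50, 48, 48, 46, 42], [68, 48, 96, 76, 73, 75, 75, 75, 77, 73, 73, 73, 72, 72, 72, 62, 53, 61, 57, 50, 46, 46, 115, 126, 127], [126, 130, 128, 129, 100, 108, 110, 110, 111, 90, 70, 72, 65, 90, 81, 74, 71, 62, 39, 130, 131, 127, 122, 122, 128]]
```

View pics/w1z.png

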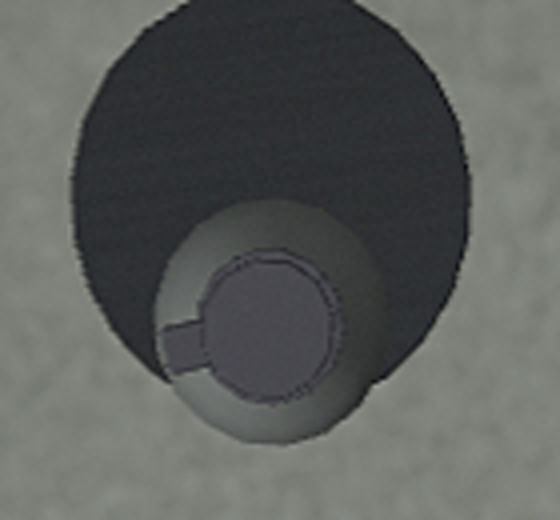

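```bash
python3 - <<'E'
from h import *
C=cam('wrist'); s=r.sense()
b=plane(C,317.2,79.8,63); print('belly',b)
h=plane(C,250+268/4,82,115);print(h)
e1=plane(C,250+155/4,80,63);e2=plane(C,250+385/4,80,63);print(np.linalg.norm(e1-e2))
T=Ro.from_euler('xyz',s['tcp_rot']).as_matrix()
for n,q in [('b',b),('head',h),('disc',[523.4,229.8,50]),('disctop',[521.7,231.7,50])]:
  print(n,T.T@(np.array(q)-s['eef_pos']))
d=np.array([523.4,229.8])-b[:2]; print(np.linalg.norm(d),np.arctan2(d[1],d[0]))
# finger tip pixels
for u,v in [(288,258),(357,258)]: print(T.T@(plane(C,u,v,s['eef_pos'][2])-s['eef_pos']))
E
```

```text
belly [504.24460395 241.07896519  63.        ]
[503.17573606 241.06785428 115.        ]
46.87254011661709
b [ 81.95934083  -3.81524631 144.87898494]
head [81.02913314 -3.24791682 92.87941328]
disc [104.19126454  -3.69506856 157.87403703]
disctop [101.76671114  -4.48344712 157.87426978]
22.22935566861284 -0.5321538898488027
[-3.18824615e+00 -1.71554434e+01 -6.07676159e-03]
[-3.18816780e+00  1.81722177e+01  7.91255490e-03]
```

```bash
python3 - <<'E'
from h import *
im=cv2.imread('pics/w1.png'); crop(np.clip(im.astype(float)*2.5,0,255).astype(np.uint8),230,240,190,150,4,'pics/w1f.png')
C=cam('wrist');s=r.sense();T=Ro.from_euler('xyz',s['tcp_rot']).as_matrix()
for z in(0,-5,-10,-20,-27):
  print(z,[proj(C,s['eef_pos']+T@np.array([x,y,z])).round() for x in(-11,11) for y in(-12,12)])
E
```

```text
0 [array([298., 271.]), array([345., 271.]), array([297., 233.]), array([346., 233.])]
-5 [array([298., 277.]), array([345., 277.]), array([297., 237.]), array([346., 237.])]
-10 [array([297., 282.]), array([346., 282.]), array([296., 241.]), array([347., 241.])]
-20 [array([296., 293.]), array([347., 293.]), array([295., 251.]), array([348., 251.])]
-27 [array([295., 302.]), array([348., 302.]), array([293., 259.]), array([349., 259.])]
```

View pics/w1f.png

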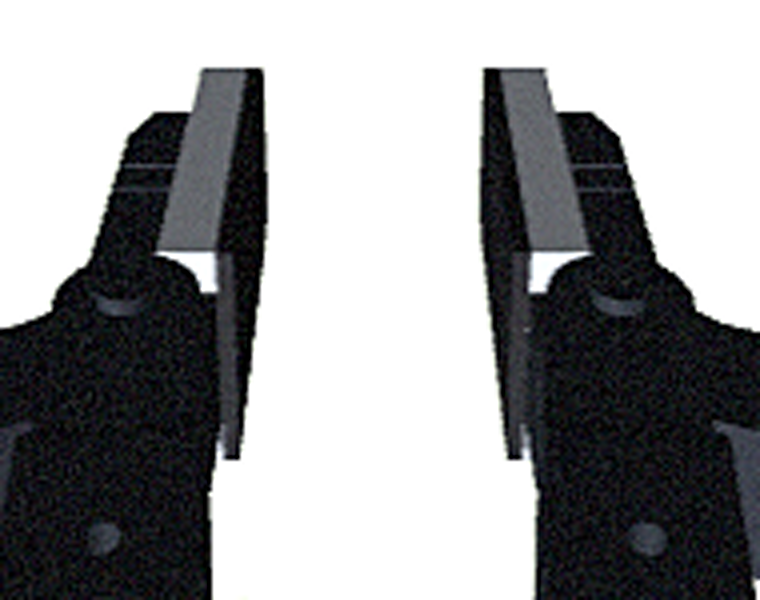

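```bash
python3 -m creep '[{"dp":[0,0,0],"angular":[0,0,0],"fingers":0},{"dp":[0,0,0],"angular":[0,0,0],"fingers":0},{"dp":[0,0,0],"angular":[0,0,0],"fingers":0},{"dp":[0,0,0],"angular":[0,0,0],"fingers":0},{"dp":[0,0,0],"angular":[0,0,0],"fingers":0}]'
python3 - <<'E'
from h import *
im=optics.grab_frame('wrist'); a=np.clip(im.astype(float)*2.5,0,255).astype(np.uint8)[220:370,230:420]
C=cam('scene'); s=r.sense(); q=proj(C,s['eef_pos']); print(q)
cv2.imwrite('pics/a2.png',cv2.resize(a,None,fx=4,fy=4,interpolation=cv2.INTER_CUBIC))
f=optics.grab_frame('scene'); u,v=q.astype(int)
crop(f,u-50,v-50,100,80,7,'pics/b2.png')
E
```

```text
clock: 2.98
eef_pos: [431.8, 279.2, 208.2]
tcp_rot: [-3.141, -0.0, -0.529]
contact_force: [-0.4, -0.1, 1.0]
opening: -0.005
[372.2532606   96.45847737]
```

View pics/a2.png

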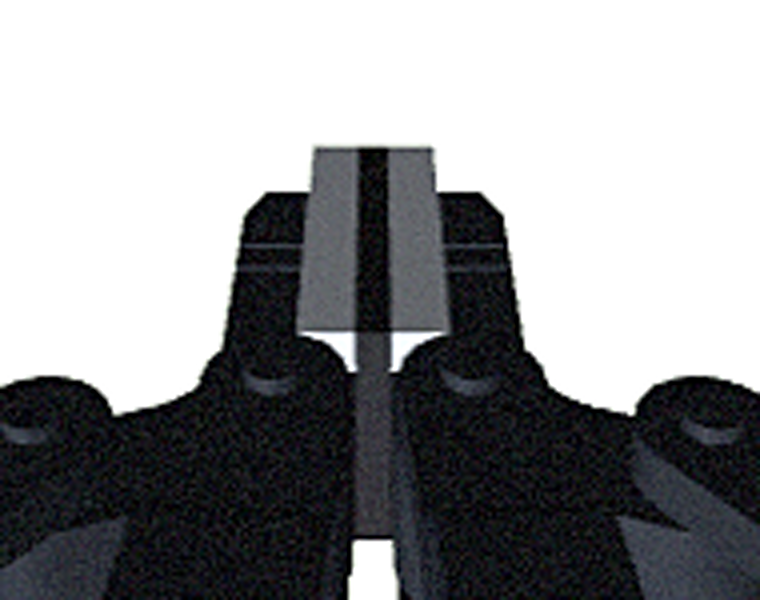

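View pics/b2.png

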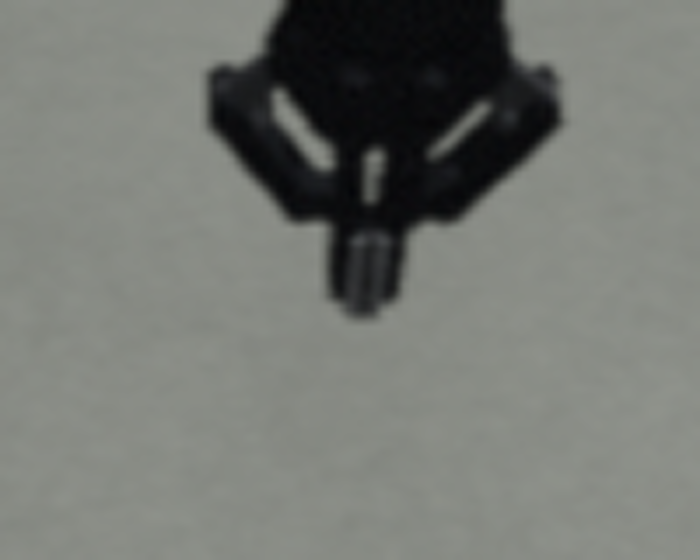

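```bash
python3 - <<'E'
from h import *
s=r.sense();T=Ro.from_euler('xyz',s['tcp_rot']).as_matrix()
S=cam('scene');W=cam('wrist'); o=np.array([322,46])
for x,z in((11,0),(11,-25),(11,-20),(0,-5),(-3,0),(5,-12)):
  P=lambda C,y:proj(C,s['eef_pos']+T@np.array([x,y,z]))
  print(x,z,[((P(S,y)-o)*7).round() for y in(-7,7)],[((P(W,y)-[230,220])*4).round() for y in(-7,7)])
E
```

```text
11 0 [array([372., 373.]), array([335., 372.])] [array([310.,  50.]), array([422.,  50.])]
11 -25 [array([378., 319.]), array([340., 319.])] [array([301., 145.]), array([430., 145.])]
11 -20 [array([377., 330.]), array([339., 330.])] [array([303., 124.]), array([428., 124.])]
0 -5 [array([372., 343.]), array([334., 342.])] [array([309., 148.]), array([422., 148.])]
-3 0 [array([370., 348.]), array([333., 348.])] [array([311., 151.]), array([421., 151.])]
5 -12 [array([374., 337.]), array([337., 336.])] [array([307., 139.]), array([425., 139.])]
```

```bash
python3 -m creep '[{"dp":[10,-4,36],"angular":[0,0,0],"fingers":20},{"dp":[20,-4,72],"angular":[0,0,0],"fingers":20},{"dp":[28,-4,110],"angular":[0,0,0],"fingers":20},{"dp":[30,-4,140],"angular":[0,0,0],"fingers":20},{"dp":[30,-4,150],"angular":[0,0,0],"fingers":20}]'
python3 -m creep '[{"dp":[0,0,0],"angular":[0,0,0],"fingers":20},{"dp":[0,0,0],"angular":[0,0,0],"fingers":20}]'
python3 - <<'E'
from h import *
s=r.sense(); print(s['eef_pos'],s['tcp_rot'])
cv2.imwrite('pics/w3.png',optics.grab_frame('wrist'))
C=cam('scene'); s=r.sense(); q=proj(C,s['eef_pos']); print(q)
f=optics.grab_frame('scene'); cv2.imwrite('pics/s3.png',f)
crop(np.clip(f*1.8,0,255).astype(np.uint8),310,100,110,80,7,'pics/b3.png')
E
```

```text
clock: 3.5
eef_pos: [457.6, 265.9, 54.1]
tcp_rot: [3.137, 0.003, -0.53]
contact_force: [-1.0, -0.7, -0.0]
opening: 0.234
clock: 3.67
eef_pos: [459.8, 267.8, 58.7]
tcp_rot: [3.141, 0.0, -0.529]
contact_force: [-0.1, 0.2, 0.8]
opening: 0.236
[459.78931721 267.83841314  58.65718759] [ 3.14136737e+00  2.04388092e-04 -5.29184849e-01]
[369.94248929 144.19783429]
```

View pics/w3.png

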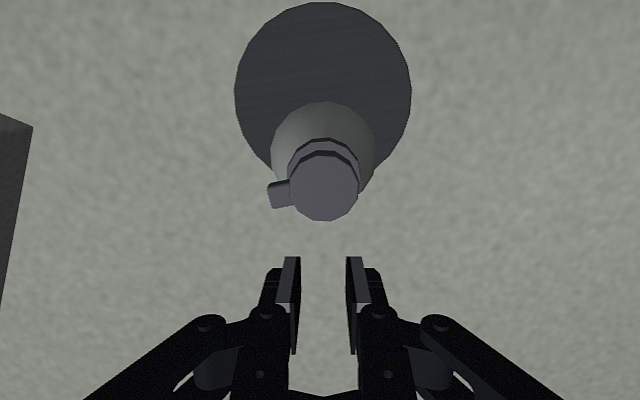

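View pics/b3.png

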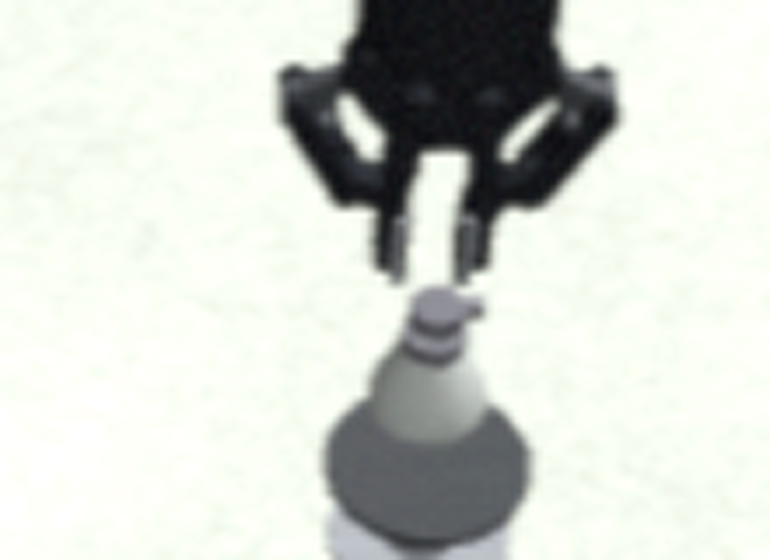

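```bash
cat >> h.py <<'E'
def tri(C1,p1,C2,p2):
    d1=ray(C1,*p1);d2=ray(C2,*p2);A=np.c_[d1,-d2];t=np.linalg.lstsq(A,C2[2]-C1[2],rcond=None)[0]
    a=C1[2]+t[0]*d1;b=C2[2]+t[1]*d2; return (a+b)/2,np.linalg.norm(a-b)
E
python3 - <<'E'
from h import *
s=r.sense();T=Ro.from_euler('xyz',s['tcp_rot']).as_matrix();W=cam('wrist');S=cam('scene')
p,g=tri(W,(323,257),S,(310+430/7,100+280/7)); print('tip',p,g,T.T@(p-s['eef_pos']))
p,g=tri(W,(325,188),S,(310+435/7,100+305/7)); print('head',p,g,T.T@(p-s['eef_pos']))
im=cv2.imread('pics/w3.png'); g=cv2.cvtColor(im,cv2.COLOR_BGR2GRAY)
m=((g<82)*255).astype(np.uint8); m[140:]=0; m[:,:220]=0; m[:,430:]=0
c=max(cv2.findContours(m,cv2.RETR_EXTERNAL,cv2.CHAIN_APPROX_NONE)[0],key=cv2.contourArea)[:,0,:]
h=cv2.convexHull(c)[:,0,:]; h=h[h[:,1]<130]
Q=np.array([plane(W,u,v,50)[:2] for u,v in h]);A=np.c_[2*Q,np.ones(len(Q))];q=np.linalg.lstsq(A,(Q**2).sum(1),rcond=None)[0]
print('disc',q[:2],np.sqrt(q[2]+q[:2]@q[:2]),T.T@(np.r_[q[:2],50]-s['eef_pos']))
# belly widest left/right from image: cols 271..375
E
```

```text
tip [473.11081028 261.18735277  91.55363664] 1.3739745653166684 [ 14.39245969   0.04130449 -31.54898908]
head [504.1591696  241.67927133 114.61383794] 0.20633776515513302 [ 51.07391667   1.1590789  -54.56116054]
disc [524.46456878 230.83479761] 41.35298253442597 [73.9870051   0.43976115 10.08659936]
```

```bash
python3 -m creep '[{"dp":[0,0,8],"angular":[0,0,0],"fingers":20},{"dp":[0,0,16],"angular":[0,0,0],"fingers":20},{"dp":[0,0,22],"angular":[0,0,0],"fingers":20},{"dp":[0,0,22],"angular":[0,0,0],"fingers":20}]'
python3 - <<'E'
from h import *
W=cam('wrist');s=r.sense(); print(s['eef_pos'],s['tcp_rot'])
cv2.imwrite('pics/w4.png',optics.grab_frame('wrist'))
f=optics.grab_frame('scene')
crop(np.clip(f*1.8,0,255).astype(np.uint8),310,100,110,80,7,'pics/b4.png')
E
```

```text
clock: 4.1
eef_pos: [458.9, 267.2, 35.0]
tcp_rot: [3.14, 0.001, -0.529]
contact_force: [0.1, 0.0, -0.1]
opening: 0.234
[458.8724627  267.23445408  35.00506188] [ 3.14024762e+00  7.87317268e-04 -5.29129425e-01]
```

View pics/w4.png

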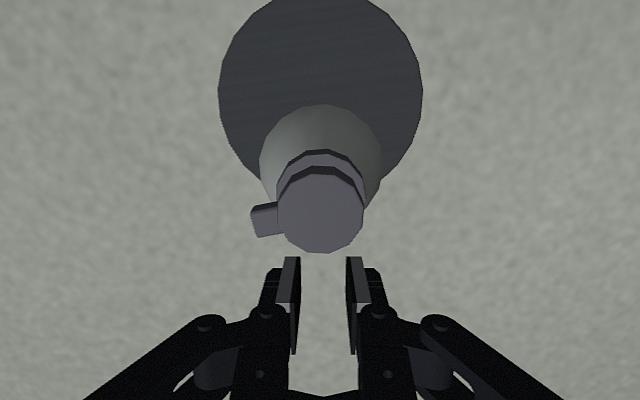

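View pics/b4.png

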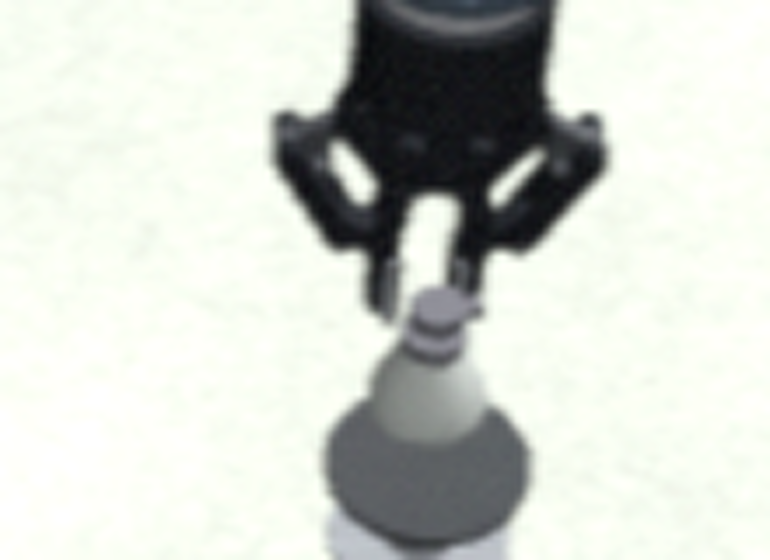

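```bash
python3 - <<'E'
from h import *
s=r.sense();T=Ro.from_euler('xyz',s['tcp_rot']).as_matrix();W=cam('wrist');S=cam('scene')
for v in(314,318,322):
  p,g=tri(W,(350,257),S,(310+388/7,100+v/7)); print('tip',v,p,g,T.T@(p-s['eef_pos']))
p,g=tri(W,(321,209),S,(310+435/7,100+305/7)); print('head',p,g,T.T@(p-s['eef_pos']))
c=[(plane(W,u,v,z)) for u,v,z in((259,165,63),(382,165,63))]; print(c,np.linalg.norm(c[0]-c[1]),T.T@(sum(c)/2-s['eef_pos']))
im=cv2.imread('pics/w4.png'); g=cv2.cvtColor(im,cv2.COLOR_BGR2GRAY)
m=((g<82)*255).astype(np.uint8); m[150:]=0; m[:,:210]=0; m[:,440:]=0
c=max(cv2.findContours(m,cv2.RETR_EXTERNAL,cv2.CHAIN_APPROX_NONE)[0],key=cv2.contourArea)[:,0,:]
h=cv2.convexHull(c)[:,0,:]; h=h[(h[:,1]<140)&(h[:,1]>1)]
Q=np.array([plane(W,u,v,50)[:2] for u,v in h]);A=np.c_[2*Q,np.ones(len(Q))];q=np.linalg.lstsq(A,(Q**2).sum(1),rcond=None)[0]
print('disc',q[:2],np.sqrt(q[2]+q[:2]@q[:2]),T.T@(np.r_[q[:2],50]-s['eef_pos']))
E
```

```text
tip 314 [467.04381224 248.68307776  71.98007731] 2.02800315086914 [ 16.0897289   12.36337563 -36.22036307]
tip 318 [465.39927881 249.66659619  67.96286534] 1.2115914269455714 [ 14.17528629  12.34191179 -32.20237359]
tip 322 [463.74814425 250.65409055  63.92482272] 0.38918396864254223 [ 12.2531469   12.32033431 -28.16355034]
head [505.8686771  240.35154166 116.80945961] 0.1874755548475082 [ 5.37911386e+01 -1.52691640e-02 -8.10738022e+01]
[array([516.58296693, 262.18543568,  63.        ]), array([492.36559865, 220.74086196,  63.        ])] 48.00139182352821 [ 52.0485203   -0.30764187 -27.26380545]
disc [524.00838108 230.29619082] 41.11765281672961 [ 74.55349741  -0.53917557 -14.27325718]
```

```bash
python3 -m creep '[{"dp":[0,0,3],"angular":[0,0,0],"fingers":20},{"dp":[2,0,6],"angular":[0,0,0],"fingers":20},{"dp":[5,0,6],"angular":[0,0,0],"fingers":20},{"dp":[8,0,6],"angular":[0,0,0],"fingers":20},{"dp":[11,0,6],"angular":[0,0,0],"fingers":20}]'
python3 -m creep '[{"dp":[1,0,0],"angular":[0,0,0],"fingers":20},{"dp":[2,0,0],"angular":[0,0,0],"fingers":20},{"dp":[2,0,0],"angular":[0,0,0],"fingers":20}]'
python3 - <<'E'
from h import *
W=cam('wrist');s=r.sense(); print(s['eef_pos'],s['tcp_rot'])
cv2.imwrite('pics/w5.png',optics.grab_frame('wrist'))
f=optics.grab_frame('scene')
crop(np.clip(f*1.8,0,255).astype(np.uint8),310,100,110,80,7,'pics/b5.png')
E
```

```text
clock: 4.62
eef_pos: [469.6, 261.9, 30.1]
tcp_rot: [-3.141, -0.0, -0.529]
contact_force: [-0.4, -0.2, 0.3]
opening: 0.232
clock: 4.87
eef_pos: [471.1, 260.9, 30.2]
tcp_rot: [-3.141, -0.0, -0.53]
contact_force: [-0.1, -0.0, 0.2]
opening: 0.234
[471.14821445 260.91412933  30.1814627 ] [-3.14139720e+00 -9.98945643e-05 -5.29546064e-01]
```

View pics/w5.png

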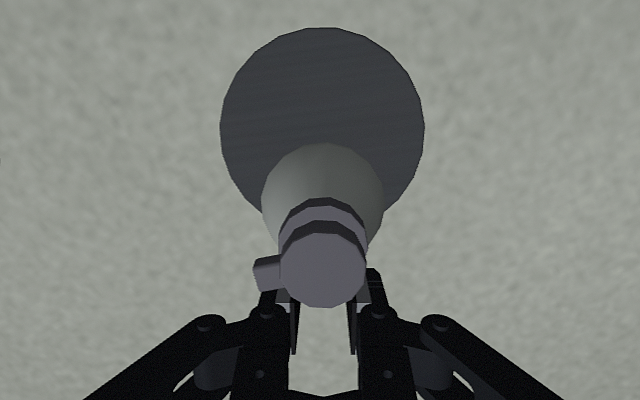

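View pics/b5.png

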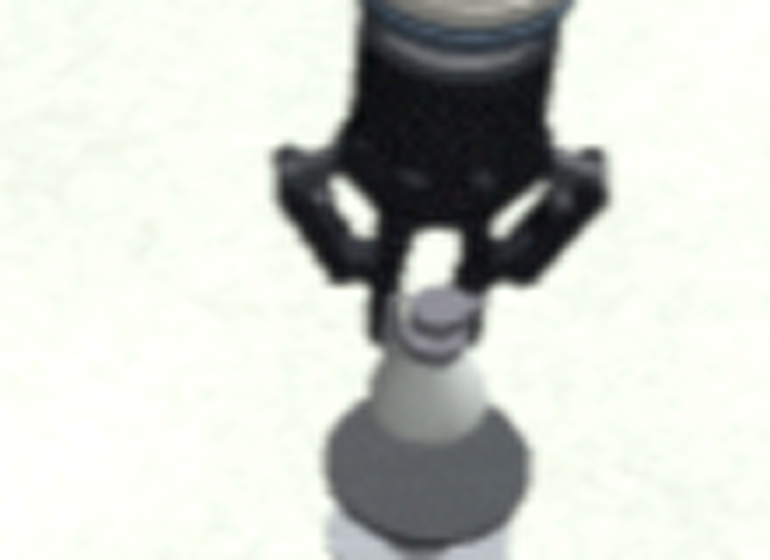

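```bash
python3 -m creep '[{"dp":[1.5,0,1],"angular":[0,0,0],"fingers":20},{"dp":[3,0,1],"angular":[0,0,0],"fingers":20},{"dp":[4.5,0,1],"angular":[0,0,0],"fingers":20},{"dp":[6,0,1],"angular":[0,0,0],"fingers":20},{"dp":[7.5,0,1],"angular":[0,0,0],"fingers":20}]'
python3 -m creep '[{"dp":[1,0,0],"angular":[0,0,0],"fingers":20},{"dp":[2,0,0],"angular":[0,0,0],"fingers":20},{"dp":[3,0,0],"angular":[0,0,0],"fingers":20}]'
python3 - <<'E'
from h import *
W=cam('wrist');s=r.sense(); print(s['eef_pos'],s['tcp_rot'])
cv2.imwrite('pics/w6.png',optics.grab_frame('wrist'))
f=optics.grab_frame('scene')
crop(np.clip(f*1.8,0,255).astype(np.uint8),310,100,110,80,7,'pics/b6.png')
E
```

```text
clock: 5.38
eef_pos: [477.4, 257.2, 29.0]
tcp_rot: [3.141, 0.0, -0.529]
contact_force: [0.0, 1.1, 0.9]
opening: 0.232
clock: 5.63
eef_pos: [480.0, 255.7, 29.1]
tcp_rot: [3.142, 0.0, -0.529]
contact_force: [-0.3, 0.1, 0.0]
opening: 0.23
[479.97505139 255.65485471  29.07418047] [ 3.14151286e+00  8.81145873e-05 -5.29292469e-01]
```

View pics/w6.png

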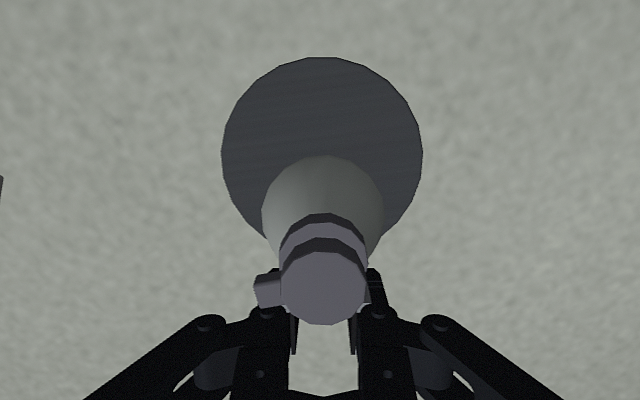

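View pics/b6.png

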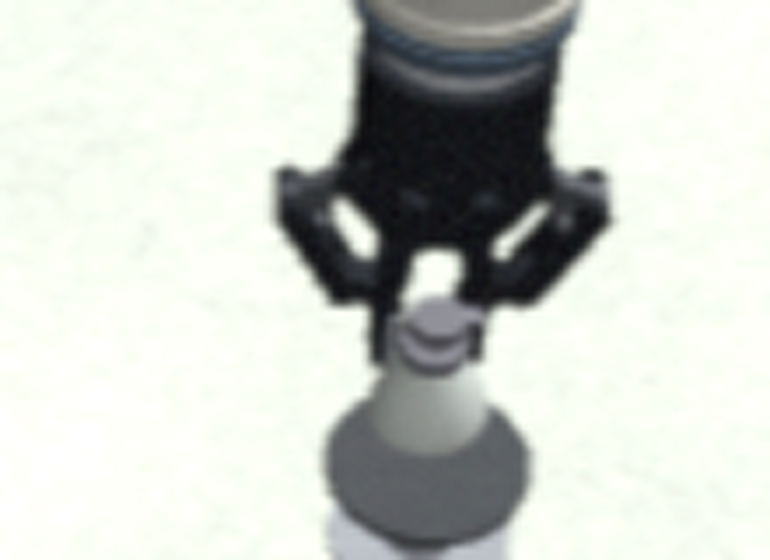

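```bash
cat > meas.py <<'E'
from h import *
import sys
def meas(W,s,im):
    T=Ro.from_euler('xyz',s['tcp_rot']).as_matrix(); g=cv2.cvtColor(im,cv2.COLOR_BGR2GRAY)
    m=((g<80)*255).astype(np.uint8); m[240:]=0; m[:,:200]=0; m[:,450:]=0
    c=max(cv2.findContours(m,cv2.RETR_EXTERNAL,cv2.CHAIN_APPROX_NONE)[0],key=cv2.contourArea)[:,0,:]
    h=c[(c[:,1]<165)&(c[:,1]>1)]; h=cv2.convexHull(h)[:,0,:]
    Q=np.array([plane(W,u,v,50)[:2] for u,v in h]);A=np.c_[2*Q,np.ones(len(Q))];q=np.linalg.lstsq(A,(Q**2).sum(1),rcond=None)[0]
    print('disc',q[:2].round(1),np.sqrt(q[2]+q[:2]@q[:2]).round(1),(T.T@(np.r_[q[:2],50]-s['eef_pos'])).round(1))
def head(W,s,p):
    T=Ro.from_euler('xyz',s['tcp_rot']).as_matrix(); h=plane(W,*p,115); print('head',h.round(1),(T.T@(h-s['eef_pos'])).round(1))
E
python3 - <<'E'
from meas import *
s=r.sense();W=cam('wrist');im=cv2.imread('pics/w6.png'); meas(W,s,im); head(W,s,(324,281))
crop(np.clip(im*1.6,0,255).astype(np.uint8),210,45,220,150,3.5,'pics/w6z.png')
S=cam('scene'); h=plane(S,310+435/7,100+318/7,115); print('scene head',h)
E
```

```text
disc [524.  229.8] 40.8 [ 51.    0.1 -20.9]
head [511.  236.6 115. ] [ 36.3   0.8 -85.9]
scene head [510.3727104 237.7319605 115.       ]
```

```bash
python3 - <<'E'
from meas import *
S=cam('scene')
# scene disc centre from s3 picture
f=cv2.imread('pics/s3.png')
g=cv2.cvtColor(f,cv2.COLOR_BGR2GRAY);print(g[165,345:395].tolist())
for v in(135,140,145,150,155): print(v,g[v,365:380].tolist())
E
```

```text
[141, 141, 141, 141, 140, 140, 140, 140, 141, 140, 126, 91, 59, 54, 54, 55, 53, 53, 54, 54, 55, 53, 53, 54, 53, 53, 53, 54, 54, 53, 53, 53, 53, 53, 53, 53, 53, 53, 53, 59, 88, 123, 137, 138, 139, 139, 140, 140, 139, 138]
135 [28, 46, 59, 115, 140, 142, 140, 140, 137, 104, 46, 46, 49, 33, 45]
140 [116, 95, 106, 126, 135, 134, 129, 125, 122, 103, 82, 87, 122, 140, 140]
145 [141, 140, 121, 80, 56, 70, 77, 78, 79, 77, 71, 74, 83, 98, 125]
150 [97, 67, 56, 47, 44, 50, 58, 61, 60, 56, 69, 108, 131, 138, 141]
155 [69, 73, 76, 77, 79, 81, 84, 88, 92, 98, 104, 108, 112, 116, 129]
```

```bash
python3 -m creep '[{"dp":[1,0,0],"angular":[0,0,0],"fingers":20},{"dp":[2,0,0],"angular":[0,0,0],"fingers":20},{"dp":[3,0,0],"angular":[0,0,0],"fingers":20},{"dp":[4,0,0],"angular":[0,0,0],"fingers":20},{"dp":[5,0,0],"angular":[0,0,0],"fingers":20}]'
python3 -m creep '[{"dp":[1,0,0],"angular":[0,0,0],"fingers":20},{"dp":[2,0,0],"angular":[0,0,0],"fingers":20},{"dp":[3,0,0],"angular":[0,0,0],"fingers":20},{"dp":[4,0,0],"angular":[0,0,0],"fingers":20},{"dp":[4,0,0],"angular":[0,0,0],"fingers":20}]'
python3 - <<'E'
from meas import *
W=cam('wrist');s=r.sense(); im=optics.grab_frame('wrist');cv2.imwrite('pics/w7.png',im); meas(W,s,im)
f=optics.grab_frame('scene');cv2.imwrite('pics/s7.png',f)
crop(np.clip(f*1.8,0,255).astype(np.uint8),310,100,110,80,7,'pics/b7.png')
E
```

```text
clock: 6.15
eef_pos: [484.4, 253.1, 29.1]
tcp_rot: [-3.142, -0.0, -0.529]
contact_force: [-0.1, 1.1, -0.6]
opening: 0.235
clock: 6.57
eef_pos: [487.9, 251.1, 29.1]
tcp_rot: [-3.142, -0.0, -0.529]
contact_force: [-0.5, -0.1, -0.3]
opening: 0.235
disc [524.1 229.6] 40.7 [ 42.1   0.2 -20.9]
```

View pics/w7.png

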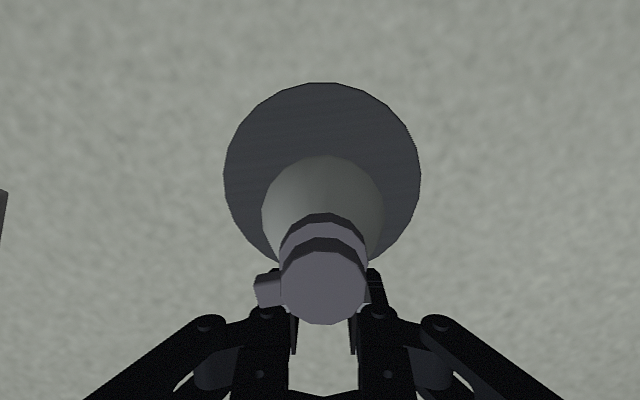

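View pics/b7.png

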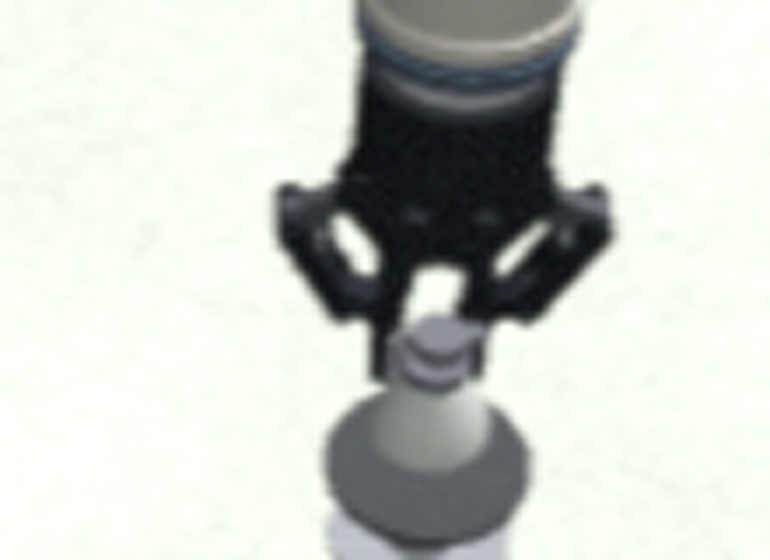

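```bash
python3 -m creep '[{"dp":[1,0,0],"angular":[0,0,0],"fingers":20},{"dp":[2,0,0],"angular":[0,0,0],"fingers":20},{"dp":[3,0,0],"angular":[0,0,0],"fingers":20},{"dp":[4,0,0],"angular":[0,0,0],"fingers":20},{"dp":[5,0,0],"angular":[0,0,0],"fingers":20}]'
python3 -m creep '[{"dp":[0.3,0,0],"angular":[0,0,0],"fingers":20},{"dp":[0.3,0,0],"angular":[0,0,0],"fingers":20},{"dp":[0,0,0],"angular":[0,0,0],"fingers":20}]'
python3 - <<'E'
from meas import *
W=cam('wrist');s=r.sense(); im=optics.grab_frame('wrist');cv2.imwrite('pics/w8.png',im); meas(W,s,im)
E
```

```text
clock: 7.08
eef_pos: [492.1, 248.6, 29.1]
tcp_rot: [3.142, 0.0, -0.529]
contact_force: [-0.7, 0.1, -0.2]
opening: 0.235
clock: 7.33
eef_pos: [492.1, 248.6, 29.1]
tcp_rot: [-3.142, -0.0, -0.529]
contact_force: [0.7, 0.2, -0.4]
opening: 0.242
disc [524.1 229.7] 40.9 [ 37.1   0.2 -20.9]
```

View pics/w8.png

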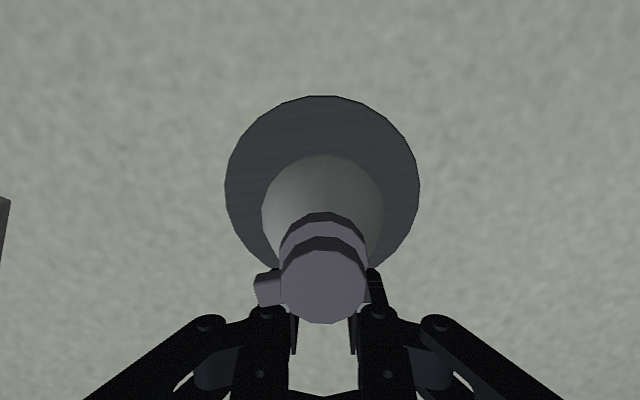

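```bash
python3 -m creep '[{"dp":[-1,0,0],"angular":[0,0,0],"fingers":20},{"dp":[-3,0,0],"angular":[0,0,0],"fingers":20},{"dp":[-8,0,0],"angular":[0,0,0],"fingers":20},{"dp":[-18,0,0],"angular":[0,0,0],"fingers":20},{"dp":[-32,0,0],"angular":[0,0,0],"fingers":20}]'
python3 -m creep '[{"dp":[-22,0,-5],"angular":[0,0,0],"fingers":20},{"dp":[-40,0,-30],"angular":[0,0,0],"fingers":20},{"dp":[-52,0,-70],"angular":[0,0,0],"fingers":20},{"dp":[-52,0,-110],"angular":[0,0,0],"fingers":20},{"dp":[-52,0,-150],"angular":[0,0,0],"fingers":20}]'
python3 -m creep '[{"dp":[0,0,0],"angular":[0,0,0],"fingers":20},{"dp":[0,0,0],"angular":[0,0,0],"fingers":20},{"dp":[0,0,0],"angular":[0,0,0],"fingers":20},{"dp":[0,0,0],"angular":[0,0,0],"fingers":20}]'
python3 - <<'E'
from meas import *
W=cam('wrist');s=r.sense(); im=optics.grab_frame('wrist');cv2.imwrite('pics/w9.png',im)
crop(np.clip(im*1.6,0,255).astype(np.uint8),230,0,180,140,4,'pics/w9z.png')
f=optics.grab_frame('scene');cv2.imwrite('pics/s9.png',f); crop(np.clip(f*1.6,0,255).astype(np.uint8),330,125,80,70,8,'pics/s9z.png')
t=optics.grab_frame('top');cv2.imwrite('pics/t9.png',t); crop(np.clip(t*1.6,0,255).astype(np.uint8),215,160,70,70,8,'pics/t9z.png')
E
```

```text
clock: 7.8
eef_pos: [464.0, 265.1, 29.1]
tcp_rot: [-3.141, -0.0, -0.53]
contact_force: [-1.0, 0.0, 0.2]
opening: 0.233
clock: 8.22
eef_pos: [416.9, 291.5, 180.3]
tcp_rot: [3.14, 0.001, -0.527]
contact_force: [1.2, 0.6, -0.1]
opening: 0.236
clock: 8.55
eef_pos: [418.1, 290.6, 177.7]
tcp_rot: [3.139, 0.001, -0.529]
contact_force: [0.2, -0.7, -1.0]
opening: 0.23
```

View pics/w9z.png

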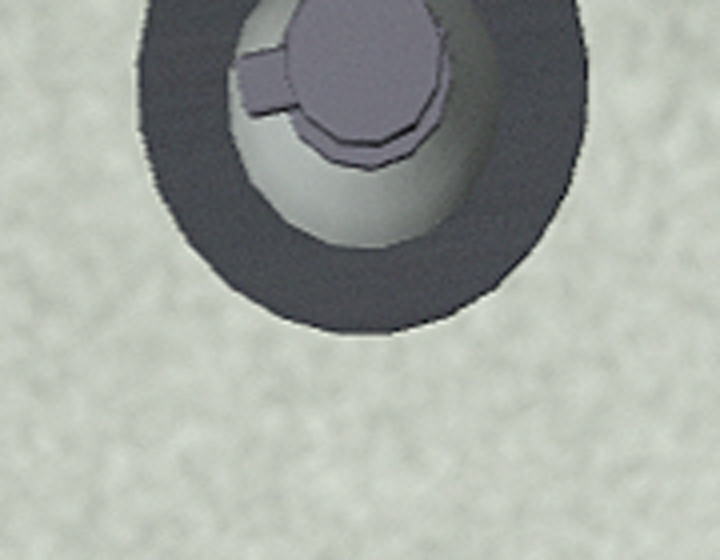

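View pics/s9z.png

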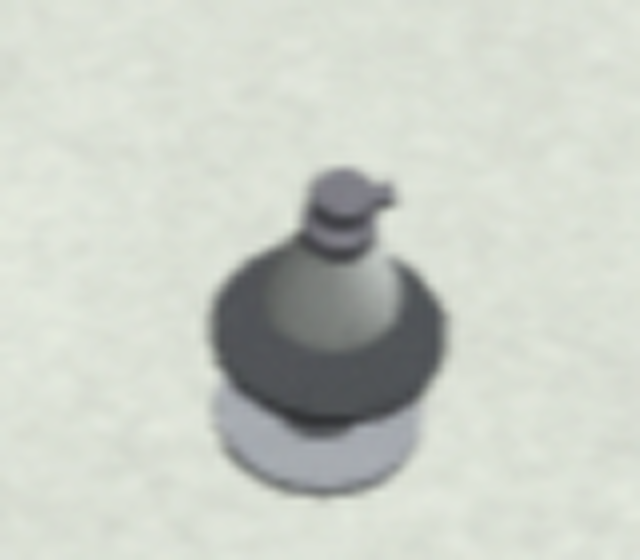

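View pics/t9z.png

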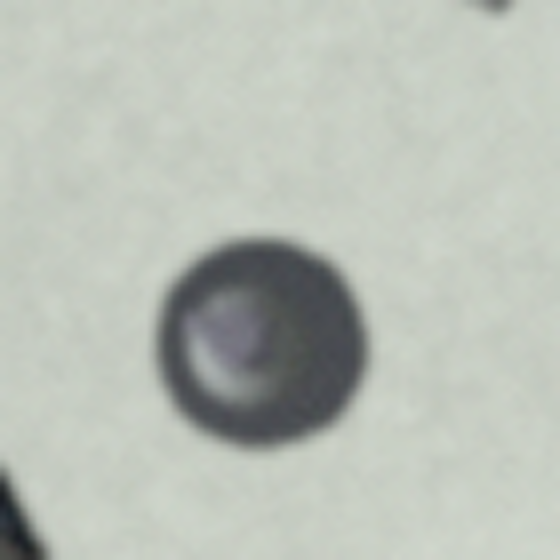

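```bash
python3 - <<'E'
from meas import *
C=cam('top')
print('top disc',plane(C,215+262/8-.5,160+343/8-.5,50),'head',plane(C,215+233/8-.5,160+332/8-.5,115))
# belly in top crop: approx circle centre
S=cam('scene')
print('scene head',plane(S,330+342/8-.5,125+192/8-.5,115),'disc',plane(S,330+328/8-.5,125+323/8-.5,50))
W=cam('wrist');print('wrist head',plane(W,230+364/4-.5,65/4-.5,115))
# wrist: disc L/R edges & bottom; belly L/R, bottom
d=[plane(W,230+u/4-.5,v/4-.5,50) for u,v in((137,85),(588,85),(370,334))]
b=[plane(W,230+u/4-.5,v/4-.5,60) for u,v in((228,75),(500,75),(366,248))]
s=r.sense();T=Ro.from_euler('xyz',s['tcp_rot']).as_matrix()
print([ (T.T@(x-s['eef_pos'])).round(1)[:2] for x in d],[ (T.T@(x-s['eef_pos'])).round(1)[:2] for x in b])
E
```

```text
top disc [522.40389091 231.20375538  50.        ] head [521.48774239 232.99493633 115.        ]
scene head [520.0796206  231.78261526 115.        ] disc [521.48412763 231.88807367  50.        ]
wrist head [519.98062327 231.92819647 115.        ]
[array([123.1, -42.5]), array([123.2,  40. ]), array([79.8,  0.1])] [array([123.4, -24.9]), array([123.4,  23.1]), array([94.9, -0.6])]
```

```bash
python3 - <<'E'
from meas import *
a=cv2.imread('pics/top0.png').astype(int);b=cv2.imread('pics/t9.png').astype(int)
d=np.abs(a-b).max(2)
for n,(u,v,w) in dict(twin=(361,194,25),counter=(321,224,12),tin=(321,176,14),roller=(288,133,26),tape=(351,255,14),thermo=(447,207,26),box=(163,185,34)).items(): print(n,(d[v-w:v+w,u-w:u+w]>40).sum())
print(r.sense()['qvel'].round(3)); r.sign_off()
E
```

```text
twin 0
counter 0
tin 0
roller 0
tape 0
thermo 0
box 10
[-0.001 -0.001 -0.01   0.001  0.001 -0.001]
the job is handed in; nothing more can be done
```

The left-hand bottle now stands upright, within about 3 mm of its stand's centre; the limit is 7 mm. I pushed it about 22 mm at the belly with the tips of the slightly open fingers at about 12 to 20 mm/s, backed off, lifted clear and handed the job in. It took about 9 s of the 48 s.

- **Centring:** After the fingers had withdrawn, three views gave the remaining offset as about 2 mm (top), 1.5 mm (scene) and 2 to 3 mm (wrist).
- **Force:** The measured force on the tool stayed around 1 N throughout, within sensor noise.
- **Other things on the shelf:** The before-and-after top pictures showed no change at the twin bottle, counter, tin, roller, tape or thermometer. The mask box area differed by 10 pixels. I did not look into that; the arm was standing near it in the second picture and I never sent it against the box.
- **Disagreement:** The brief puts the TCP at the very end of the fingers, but the wrist and scene views both put the tips about 25 to 31 mm higher. I therefore set the pushing height from the pictures, with the tool reading about 29 mm. The bottle slid without tipping.

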